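# Turn out the battery carton and load the charging dock

## Task

Load every blue battery pack into the battery bay of the charging dock, each lying flat on the bay's floor, and slide the yellow cover fully shut over them; some may lie loose on the red mat, the rest are in the lidded carton on the sloped stand, too deep in its foam to be gripped. To get those out, pinch the loose lid shut against the carton, turn it upside down without spilling, put it back on the stand resting on its lid and let go, then lift the carton straight off so that all its packs stay behind in the lid. Set the empty carton down flat on the mat, leave the lid on the stand, and leave the tools and spares on the bench where they are.

Things in the scene. Friction and masses are not known exactly. Their poses are not given: they have to be found in the camera images.
- stand: Grey steel carton stand fixed to the bench, about 125 x 190 x 145 mm. Origin under the middle of its base plate, z up. Two 22 mm wide arms at y = +-72 mm slope down at 45 degrees towards its -x side; at their foot each has a lip standing 14 mm above the arm. The 122 mm gap between the arms is open from the upper side, down to the base plate, so a finger can go under the carton.
- rest (a point): Point midway between the two arms of the stand, in the corner where the slope meets the lips (30 mm towards -x of the stand's origin, 85 mm up). Axes parallel to the stand's own: uphill along the arms is (0.707, 0, 0.707), square out of the slope is (-0.707, 0, 0.707). The arms run 82 mm uphill from here.
- carton: Black open carton, 68 (x) x 186 (y) x 44 mm (z), 0.12 to 0.19 kg, with three foam pockets 60 x 34 x 40 mm deep, centres at y = -56, 0 and 56 mm. Origin: centre of its underside; z points to its open mouth. At the start it lies mouth outward on the slope, its -x wall against the lips, x uphill, y as the stand's y. It is rigid; its 68 mm sides can be gripped.
- lid: Loose blue lid with a white and yellow top, 79 (x) x 197 (y) x 15 mm, 0.05 to 0.08 kg. Origin: centre of the skirt's rim plane; z points out through the plate: inner face at z = 12 mm, outer at 15. Skirt 12 mm deep, 3 mm thick, 2.5 mm play round the carton. Carton with lid on is 47 mm thick over lid top and carton base. Nothing but its weight holds it on. Turned over it is a shallow tray, pale inside.
- dock: Charging dock fixed to the bench, 184 (x) x 312 (y) x 50 mm: aluminium battery bay, and the grey charger on its -y side. Origin: under the middle of the bay, z up. The bay is open above when the cover is drawn back: inside 164 (x) x 146 (y) mm, floor at 8 mm, outer walls up to 42 mm, split into four equal cells (80 x 71 mm, centres at x = +-42, y = +-37 mm) by a cross of 3 mm partitions up to 28 mm.
- bay (a point): Centre of the bay's floor, 8 mm above the bench, axes as the dock's.
- cover (a joint): Slide of the yellow cover plate (176 x 158 x 4 mm, top at 46.5 mm over the bench), in m: 0 is fully shut over the bay; it grows as the cover slides towards the dock's -y, to 0.150 fully open over the charger. About 1.5 N of friction; stays where it is left.
- cover_grip (a point): Centre of the cover's black grip ridge: 70 (along dock x) x 10 (along dock y) x 20 mm high, from the cover's top at 46.5 mm to 66.5 mm over the bench; it moves with the cover (64 mm towards dock +y from the bay's centre when shut).
- pack1: Blue battery pack with a white label, 56 (x) x 30 (y) x 18 mm (z), 50 g. Origin: its centre. Either large face may be up. If present it starts in the carton pocket at y = -56 mm, on the pocket's floor.
- pack2: Blue battery pack with a white label, 56 (x) x 30 (y) x 18 mm (z), 50 g. Origin: its centre. Either large face may be up. If present it starts in the carton pocket at y = 0 mm, on the pocket's floor.
- pack3: Blue battery pack with a white label, 56 (x) x 30 (y) x 18 mm (z), 50 g. Origin: its centre. Either large face may be up. If present it starts in the carton pocket at y = 56 mm, on the pocket's floor.
- pack4: Blue battery pack with a white label, 56 (x) x 30 (y) x 18 mm (z), 50 g. Origin: its centre. Either large face may be up. If present it starts lying flat on the mat.
- pack5: Blue battery pack with a white label, 56 (x) x 30 (y) x 18 mm (z), 50 g. Origin: its centre. Either large face may be up. If present it starts lying flat on the mat.
- tyre1: Bystander: black crawler tyre lying flat, 97 mm across, 38 mm high.
- tyre2: Bystander: black crawler tyre lying flat, 97 mm across, 38 mm high.
- shock: Bystander: red and brass damper lying on the mat, 104 (x) x 18 x 17 mm.
- driver: Bystander: blue screwdriver, 200 mm long, lying along its x, handle towards -x.
- spanner: Bystander: steel spanner, about 180 mm long, lying along its x.
- pliers: Bystander: blue-handled pliers, 120 mm long, lying along its x.
- threadlock: Bystander: small blue bottle with a red cap, 32 mm across, 75 mm high.
Things that resemble listed ones, but are neither listed nor needed, are in the scene too. Leave any green or turquoise look-alike of the pack5 alone.

How it is judged (in metres and radians):
On the way, in this order (a step that is already met when the one before it is completed fails the run):
1. the carton is upside down with its lid still on and the packs still inside (angle between carton's own z axis and vertical above 2.2 rad and x of lid in the frame of carton between -0.009 and 0.009 m and y of lid in the frame of carton between -0.009 and 0.009 m and z of lid in the frame of carton between 0.024 and 0.042 m and x of pack1 in the frame of carton between -0.034 and 0.034 m and y of pack1 in the frame of carton between -0.093 and 0.093 m and z of pack1 in the frame of carton between 0.004 and 0.052 m and x of pack2 in the frame of carton between -0.034 and 0.034 m and y of pack2 in the frame of carton between -0.093 and 0.093 m and z of pack2 in the frame of carton between 0.004 and 0.052 m and x of pack3 in the frame of carton between -0.034 and 0.034 m and y of pack3 in the frame of carton between -0.093 and 0.093 m and z of pack3 in the frame of carton between 0.004 and 0.052 m), for 0.2 s.
2. the carton rests upside down on its lid on the stand, let go, the packs inside (angle between each of carton, lid's own z axis and vertical above 2.1 rad and x of lid in the frame of rest between -0.015 and 0.06 m and y of lid in the frame of rest between -0.06 and 0.06 m and z of lid in the frame of rest between 0 and 0.07 m and x of lid in the frame of carton between -0.009 and 0.009 m and y of lid in the frame of carton between -0.009 and 0.009 m and z of lid in the frame of carton between 0.024 and 0.042 m and x of pack1 in the frame of carton between -0.034 and 0.034 m and y of pack1 in the frame of carton between -0.093 and 0.093 m and z of pack1 in the frame of carton between 0.004 and 0.052 m and x of pack2 in the frame of carton between -0.034 and 0.034 m and y of pack2 in the frame of carton between -0.093 and 0.093 m and z of pack2 in the frame of carton between 0.004 and 0.052 m and x of pack3 in the frame of carton between -0.034 and 0.034 m and y of pack3 in the frame of carton between -0.093 and 0.093 m and z of pack3 in the frame of carton between 0.004 and 0.052 m and contact force between lid and stand above 0.3 N and contact force between the fingers and carton below 0.1 N and contact force between the fingers and lid below 0.1 N and linear speed of carton below 0.02 m/s), for 0.3 s.
3. the carton is lifted off and its packs stay behind in the lid on the stand (distance between carton and lid above 0.09 m and angle between lid's own z axis and vertical above 2.1 rad and x of lid in the frame of rest between -0.015 and 0.06 m and y of lid in the frame of rest between -0.06 and 0.06 m and z of lid in the frame of rest between 0 and 0.07 m and x of pack1 in the frame of lid between -0.037 and 0.037 m and y of pack1 in the frame of lid between -0.096 and 0.096 m and z of pack1 in the frame of lid between -0.02 and 0.012 m and x of pack2 in the frame of lid between -0.037 and 0.037 m and y of pack2 in the frame of lid between -0.096 and 0.096 m and z of pack2 in the frame of lid between -0.02 and 0.012 m and x of pack3 in the frame of lid between -0.037 and 0.037 m and y of pack3 in the frame of lid between -0.096 and 0.096 m and z of pack3 in the frame of lid between -0.02 and 0.012 m), for 0.2 s.
At the end, for the whole second after the job is handed in: Every pack lies flat (0.15 rad) and at rest on the bay's floor, the cover is within 5 mm of shut, the empty carton lies flat on the mat mouth up or down (0.1 rad), the lid lies turned over on the stand's slope, and everything is at rest (x of pack1 in the frame of bay between -0.082 and 0.082 m and y of pack1 in the frame of bay between -0.073 and 0.073 m and z of pack1 in the frame of bay between 0.003 and 0.018 m and angle between the z axis of each of pack1, pack2, pack3, pack4, pack5 and the z axis of dock, either way round below 0.15 rad and linear speed of each of pack1, pack2, pack3, pack4, pack5, lid, carton below 0.02 m/s and x of pack2 in the frame of bay between -0.082 and 0.082 m and y of pack2 in the frame of bay between -0.073 and 0.073 m and z of pack2 in the frame of bay between 0.003 and 0.018 m and x of pack3 in the frame of bay between -0.082 and 0.082 m and y of pack3 in the frame of bay between -0.073 and 0.073 m and z of pack3 in the frame of bay between 0.003 and 0.018 m and x of pack4 in the frame of bay between -0.082 and 0.082 m and y of pack4 in the frame of bay between -0.073 and 0.073 m and z of pack4 in the frame of bay between 0.003 and 0.018 m and x of pack5 in the frame of bay between -0.082 and 0.082 m and y of pack5 in the frame of bay between -0.073 and 0.073 m and z of pack5 in the frame of bay between 0.003 and 0.018 m and angle between lid's own z axis and vertical above 2.1 rad and x of lid in the frame of rest between -0.015 and 0.06 m and y of lid in the frame of rest between -0.06 and 0.06 m and z of lid in the frame of rest between 0 and 0.07 m and value of joint cover below 0.005 m and world x of carton between 0.22 and 0.84 m and world y of carton between -0.51 and 0.51 m and ((angle between carton's own z axis and vertical below 0.1 rad and height (world z) of carton between -0.01 and 0.01 m) or (angle between carton's own z axis and vertical above 3.04 rad and height (world z) of carton between 0.035 and 0.054 m))); the robot touches nothing.
It fails at once if a tool or spare is moved more than 30 mm (distance of any of tyre1, tyre2, shock, driver, spanner, pliers, threadlock from where it was at the start of the episode above 0.03 m).
Of pack1, pack2, pack3, pack4, pack5 only 3 to 4 are there at a start; the rules pass over those that are not, and their reading is None.
At some moment in a run one of pack4, pack5 may be knocked a few centimetres aside while the robot is not near it.
It also fails if it takes over 200 s, if anything falls off the work surface, if the arm or the gripper's body presses on something with over 40 N, if the wrist force passes 120 N, or if a joint passes its speed limit or range.

## Robot

A 6-joint arm with a two-finger parallel gripper is mounted at the origin on the work surface. World frame = base frame: x ahead of the robot, y to its left, z up, the work surface at z = 0. Lengths are in mm, angles in rad, forces in N, time in s.
With the tool pointing down it reaches from about 300 to 1000 mm from the base axis. Payload 5.1 kg.
Tool frame: the origin (TCP) lies between the finger pads; the fingertips stand 8 mm ahead of it and the grasp point (between the pads) lies 11 mm behind it; z points along the fingers, y is the direction in which the jaws open and shut (so a half turn about z gives the same grasp; the last joint's range is limited). The gripper opens to 95 mm and grips with 3 to 60 N. Pads are 20 mm wide; open, the fingers measure 119 mm over their backs; the gripper's body (75 mm by 180 mm) begins 59 mm behind the grasp point.
Start: joints at [-1.387, 0.124, 1.65, -0, 1.367, -0.083], TCP at [171.337, -626.999, 222.656] pointing down, gripper open.
Joint ranges: [-2.61, 2.61], [-1.02, 2.33], [0.03, 2.71], [-1.35, 4.49], [0.32, 2.68], [-2.91, 2.91]. Speed limits (rad/s): [2.57, 2.57, 3.14, 3.14, 3.14, 3.14].

## Interface

Orientations are given as a unit quaternion [x, y, z, w].
In Python, from bench import manip, inverse_kinematics, status, vision gives the robot as it stands. The module is installed in compiled form; this text tells all that it offers. Calls block until the motion is done:
- manip.move_ptp(position, orientation): joint-space move of the TCP to a pose.
- manip.move_l(position, rot=None, max_speed=150): straight line of the TCP; rot=None keeps the orientation; max_speed is the mean speed in mm/s.
- manip.set_joints(angles): joint-space move.
- manip.ungrasp() and manip.clamp(effort=None): open the fingers fully, or close them until they stop; effort is the grip in N (None keeps the last).
- manip.sleep(seconds).
- inverse_kinematics(position, orientation): joint angles nearest the present ones, or None.
- status.state(): the state.
- vision.camera(name): name is "side" or "top" or "wrist"; returns a dict with "pixels" (420x560x3 uint8, red, green, blue), "z_map" (420x560 float32, mm along the optical axis (not along the pixel's ray), 0 where there is no reading), "intrinsics" (3x3 intrinsics, pixels), "dist" ([k1, k2, p1, p2, k3] as OpenCV has them; the pictures are not rectified), "rvec" (rotation vector, rad) and "tvec" (3), from world to camera coordinates, as OpenCV has them. Camera axes: x right, y down, z forward; pixel columns grow to the right and rows downward; lengths in mm; the calibration is good to about 2 mm. A picture is of the moment at which its call begins.
A pose or a line that the arm cannot do raises manip.Unreachable and nothing moves.
- manip.sign_off(): hands the job in, once; it reports no verdict.
The state is a dict: "time_s": time; "qpos": joint angles; "qvel": joint speeds; "joint_efforts": joint torques, N m; "ee_pos": TCP position; "orientation": TCP orientation; "ft_force": force on the tool from outside, world axes, zero at the start; "wrist_torque": the same for the moment, N m; "grip_width": finger opening in mm.
Only numpy, scipy, OpenCV 4.12 (cv2) and the standard library are available. Lean on these libraries where they do the work, as an engineer would, in place of code of your own. Each camera call takes 0.05 s, during which the arm holds its last target. There are 200 camera calls.

## Working session

There is one attempt and no reset: what is moved stays moved. The work goes in short steps, each a Python script; the robot and the scene stay as the last script left them, time stands still between calls to the robot, and variables do not carry over. Pictures are saved under pics/ and viewed, about 12 in all and at most 16, crops included, and the job is handed in when it is done.

```bash
mkdir -p pics; cat > h.py <<'E'
import numpy as np, cv2
from scipy.spatial.transform import Rotation as R
from bench import manip, inverse_kinematics, status, vision
def cam(n):
    c=vision.camera(n); c['R']=cv2.Rodrigues(np.array(c['rvec'],float))[0]; c['t']=np.array(c['tvec'],float).ravel()
    c['K']=np.array(c['intrinsics'],float); c['d']=np.array(c['dist'],float); return c
def save(c,name,crop=None,s=1):
    im=c['pixels'][:,:,::-1]
    if crop: im=im[crop[1]:crop[3],crop[0]:crop[2]]
    cv2.imwrite('pics/'+name,cv2.resize(im,None,fx=s,fy=s,interpolation=cv2.INTER_CUBIC))
def rays(c,uv):
    p=cv2.undistortPoints(np.array(uv,float).reshape(-1,1,2),c['K'],c['d']).reshape(-1,2)
    return np.c_[p,np.ones(len(p))]
def plane(c,uv,z):
    d=rays(c,uv)@c['R']; o=-c['R'].T@c['t']
    return o+d*((z-o[2])/d[:,2])[:,None]
def cloud(c):
    h,w=c['z_map'].shape; v,u=np.mgrid[:h,:w]
    r=rays(c,np.c_[u.ravel(),v.ravel()].astype(float))
    P=(r*c['z_map'].reshape(-1,1)-c['t'])@c['R']; P[c['z_map'].ravel()==0]=np.nan
    return P.reshape(h,w,3)
def proj(c,P): return cv2.projectPoints(np.array(P,float).reshape(-1,1,3),c['R'],c['t'],c['K'],c['d'])[0].reshape(-1,2)
def quat(yaxis,zaxis):
    z=np.array(zaxis,float);z/=np.linalg.norm(z);y=np.array(yaxis,float);y-=z*(y@z);y/=np.linalg.norm(y)
    return R.from_matrix(np.c_[np.cross(y,z),y,z]).as_quat()
E
python3 - <<'E'
from h import *
for n in('top','side'):
    c=cam(n); save(c,n+'0.png',s=1.4); print(n,-c['R'].T@c['t'],c['R'][2],c['K'][0,0],np.mean(c['z_map']>0))
    np.savez(n+'0.npz',**{k:c[k] for k in('pixels','z_map','R','t','K','d')})
print(status.state())
E
```

```text
top [ 435.3590925    95.94696138 1223.38500888] [ 0.1164079  -0.01134509 -0.99313669] 463.0955874001931 0.9958673469387755
side [ 469.02986551 -556.5253039   871.48201608] [ 0.11323459  0.65228248 -0.74947015] 387.35137158893804 0.9961309523809524
{'time_s': 0.1, 'qpos': array([-1.38659505e+00,  1.24470349e-01,  1.65153917e+00,  5.27629212e-06,
        1.36752151e+00, -8.26017109e-02]), 'qvel': array([ 0.00022457, -0.0018351 , -0.00512769,  0.00118721, -0.00025164,
        0.00031678]), 'joint_efforts': array([ 5.68381820e-04, -4.18883300e+01, -3.61094391e+01,  7.77413556e-02,
        4.61875938e-02, -6.99190628e-05]), 'ee_pos': array([ 171.23853603, -626.44319075,  221.48923302]), 'orientation': array([ 9.91114814e-01,  1.33005586e-01, -4.66331968e-05, -9.68065108e-04]), 'ft_force': array([-0.76129666,  1.07867905, -0.53789391]), 'wrist_torque': array([0.03526063, 0.02717849, 0.00276379]), 'grip_width': 95.06736641120591}
```

View pics/top0.png

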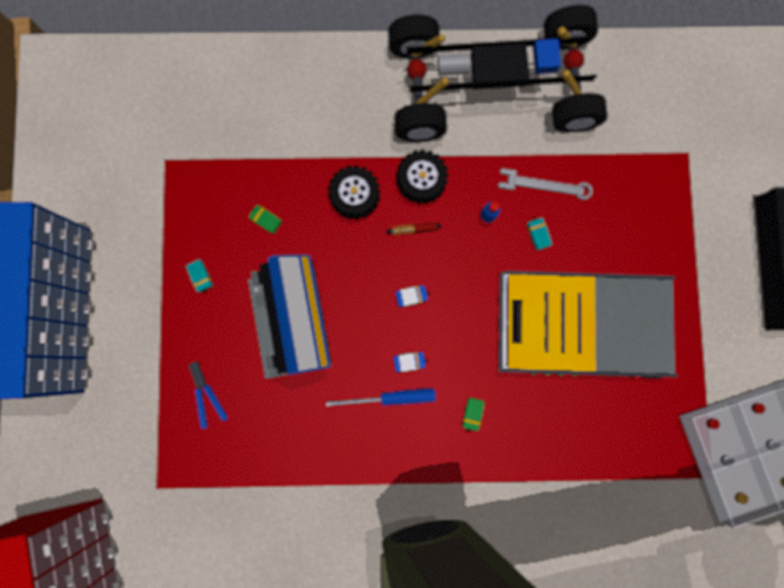

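View pics/side0.png

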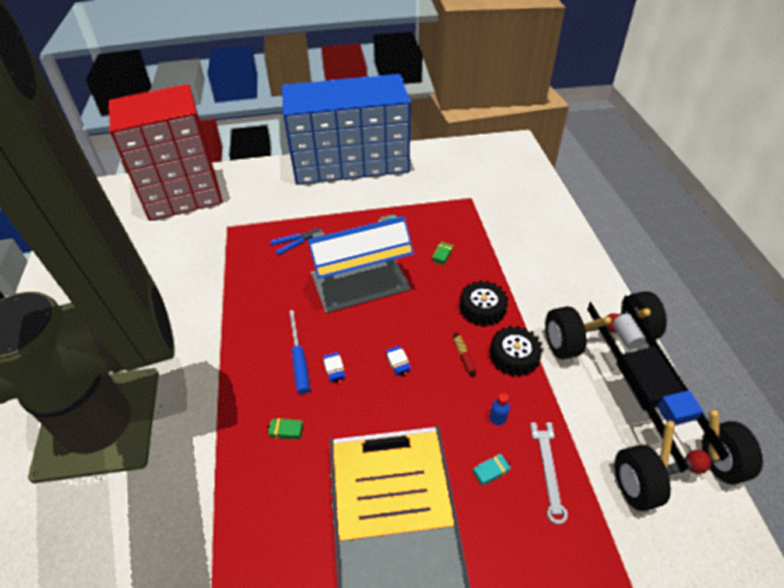

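```bash
cat > m1.py <<'E'
from h import *
def ld(n): return dict(np.load(n+'0.npz'))
def rect(P): 
    (cx,cy),(w,h),a=cv2.minAreaRect(P[:,:2].astype(np.float32)); return np.round([cx,cy,w,h,a],1)
for n in('top','side'):
    c=ld(n); P=cloud(c); hsv=cv2.cvtColor(c['pixels'],cv2.COLOR_RGB2HSV); H,S,V=hsv[...,0].astype(int),hsv[...,1].astype(int),hsv[...,2].astype(int)
    print(n)
    reg=(P[...,0]>250)&(P[...,0]<700)&(P[...,1]>150)&(P[...,1]<420)&(P[...,2]>60)
    lab,num=None,None
    k,lab,st,ce=cv2.connectedComponentsWithStats(reg.astype(np.uint8))
    for i in range(1,k):
        if st[i,4]>300:
            Q=P[lab==i]; print('high comp',st[i],Q.min(0),Q.max(0))
    for nm,m in dict(white=(S<60)&(V>120),yellow=(H>18)&(H<32)&(S>120)&(V>100),blue=(H>100)&(H<125)&(S>120)).items():
        m=m&reg; Q=P[m]
        if len(Q)<100: continue
        cc=np.median(Q,0);Q=Q[np.linalg.norm(Q-cc,axis=1)<140]
        u,s,vt=np.linalg.svd(Q-Q.mean(0),full_matrices=False); nn=vt[2]*np.sign(vt[2,2])
        print(nm,len(Q),Q.mean(0).round(1),'n',nn.round(3),'long',vt[0].round(3),'rms',(s[2]/len(Q)**.5).round(2))
    mats=(P[...,0]>200)&(P[...,0]<850)&(abs(P[...,1])<520)
    for nm,m,lim in (('packblue+white',((H>100)&(H<130)&(S>130)|(S<70)&(V>140)),(5,40)),('yellow',(H>18)&(H<32)&(S>140)&(V>100),(35,80)),('grip/black',V<45,(45,80))):
        m=(m&mats&(P[...,2]>lim[0])&(P[...,2]<lim[1])).astype(np.uint8)
        k,lab,st,ce=cv2.connectedComponentsWithStats(m)
        for i in range(1,k):
            if st[i,4]>60: Q=P[lab==i]; print(nm,ce[i].round(),st[i,4],'z',np.nanmedian(Q[:,2]).round(1),rect(Q))
E
python3 m1.py
```

```text
top
high comp [ 179  182   57   86 3257] [423.72416853 185.64840359 109.91476947] [627.36278249 314.3829571  174.06382671]
white 1129 [524.3 233.7 146.5] n [ 0.126 -0.713  0.69 ] long [-0.985 -0.175 -0.001] rms 1.61
yellow 287 [528.9 209.9 122.3] n [ 0.144 -0.822  0.552] long [-0.985 -0.174 -0.002] rms 1.45
blue 760 [519.7 257.5 161.6] n [ 0.1   -0.571  0.815] long [-0.984 -0.178 -0.004] rms 7.54
packblue+white [301. 124.] 226 z 32.7 [792.9  14.5  52.1  53.2   8.4]
packblue+white [384. 131.] 243 z 8.0 [ 781.4 -219.1  156.3   33.1   83.2]
packblue+white [252. 136.] 236 z 32.6 [763.6 142.9  53.8  52.3  63.1]
packblue+white [293. 211.] 208 z 18.8 [563.7  38.4  30.7  55.7  10.3]
packblue+white [292. 258.] 212 z 18.6 [441.2  44.8  30.4  55.2   8.6]
packblue+white [153. 287.] 97 z 11.7 [374.2 404.4  72.1   9.5  32.1]
packblue+white [143. 291.] 102 z 12.2 [362.7 430.4  70.    9.6  10. ]
packblue+white [292. 283.] 313 z 24.5 [377.6  48.8  22.1  95.6   4.7]
yellow [394. 230.] 3785 z 47.2 [ 508.  -214.5  158.3  174.3   87.6]
grip/black [369. 229.] 110 z 62.1 [ 511.5 -147.3    6.    71.4   88.2
[... 406 characters left out ...]
lue+white [206. 173.] 121 z 9.7 [372.5 412.5  71.8  45.6  18.3]
packblue+white [345. 212.] 154 z 31.6 [765.5 143.9  54.4  52.9  84.9]
packblue+white [214. 260.] 327 z 22.2 [376.8  93.3  23.5 199.6   3.5]
packblue+white [369. 246.] 201 z 31.3 [795.4  12.   52.8  55.4  11.9]
packblue+white [284. 257.] 186 z 17.1 [565.2  34.6  30.6  56.1  11.5]
packblue+white [238. 261.] 187 z 17.1 [442.2  40.6  30.7  55.8   6.4]
packblue+white [355. 298.] 71 z 23.9 [ 715.6 -124.9    9.5   27.    60.1]
packblue+white [392. 336.] 482 z 7.0 [ 777.4 -228.6  175.8   37.5   79.8]
yellow [279. 348.] 4622 z 46.3 [ 510.6 -217.1  157.7  172.4   87.2]
grip/black [275. 317.] 208 z 59.8 [ 513.7 -154.5   10.9   72.7   87.4]
```

```bash
cat > m2.py <<'E'
from h import *
a=np.deg2rad(100.1); xs=np.array([np.cos(a),np.sin(a),0]); ys=np.array([-np.sin(a),np.cos(a),0]); zz=np.array([0,0,1.])
u=(xs+zz)/2**.5; n=(zz-xs)/2**.5
for nm in('top','side'):
    c=dict(np.load(nm+'0.npz')); P=cloud(c).reshape(-1,3); P=P[(P[:,0]>380)&(P[:,0]<660)&(P[:,1]>120)&(P[:,1]<340)&(P[:,2]>15)]
    N=P@n; U=P@u; Y=P@ys
    h,e=np.histogram(N,bins=np.arange(-100,60,1)); k=np.convolve(h,[1]*5,'same').argmax(); d=np.median(N[abs(N-e[k]-.5)<4]); m=abs(N-d)<3
    q=lambda v:np.percentile(v,[.5,2,98,99.5]).round(1)
    print(nm,'n',d,m.sum(),'u',q(U[m]),'y',q(Y[m]))
    # carton/arms: other visible things
    for lo,hi in((-50,-44),(-44,-36),(-34,-30)):
        mm=(N-d>lo)&(N-d<hi)
        if mm.sum()>20: print(lo,hi,mm.sum(),'u',q(U[mm]),'y',q(Y[mm]))
    uu,s,vt=np.linalg.svd(P[m]-P[m].mean(0),full_matrices=False); print(vt.round(3))
    low=P[(P[:,2]<40)]; r=cv2.minAreaRect(low[:,:2].astype(np.float32)); print('low',r)
print(xs,ys,u,n)
E
python3 m2.py
```

```text
top n 5.684942795742814 2133 u [155.  157.  234.3 235.6] y [-656.5 -653.6 -463.7 -460.8]
-50 -44 161 u [228.4 228.6 246.7 247.3] y [-649.4 -643.8 -475.9 -470.9]
-44 -36 164 u [228.7 228.8 233.6 238.1] y [-646.3 -641.9 -468.8 -466.3]
-34 -30 86 u [228.1 228.3 232.8 233.2] y [-649.7 -646.2 -469.3 -466.4]
[[-0.985 -0.174  0.001]
 [-0.122  0.696  0.708]
 [-0.124  0.697 -0.706]]
low ((0.0, 0.0), (0.0, 0.0), 0.0)
side n 7.303087746805683 1765 u [151.9 153.2 228.9 230.1] y [-655.9 -653.2 -464.2 -461.5]
-50 -44 39 u [233.3 233.4 241.1 241.2] y [-641.6 -641.2 -479.  -478.4]
[[-0.984 -0.18  -0.006]
 [-0.132  0.695  0.707]
 [-0.123  0.696 -0.707]]
low ((518.76220703125, 265.2720947265625), (148.0687255859375, 32.404685974121094), 9.880208969116211)
[-0.17536673  0.98450318  0.        ] [-0.98450318 -0.17536673  0.        ] [-0.124003    0.69614887  0.70710678] [ 0.124003   -0.69614887  0.70710678]
```

```bash
cat >> h.py <<'E'
a=np.deg2rad(100.1); XS=np.array([np.cos(a),np.sin(a),0]); YS=np.array([-np.sin(a),np.cos(a),0]); ZZ=np.array([0,0,1.])
U=(XS+ZZ)/2**.5; N=(ZZ-XS)/2**.5
YC=-558.7; RU=161.; RN=-40.8
def S(u,y,n): # stand coords: uphill / y / out from rest, to world
    return U*(RU+u)+YS*(YC+y)+N*(RN+n)
E
python3 - <<'E'
from h import *
np.set_printoptions(precision=2,suppress=True)
print('rest',S(0,0,0))
def ik(p,q): 
    j=inverse_kinematics(list(p),list(q)); return None if j is None else np.array(j)
for s in(1,-1):
  for nm,p in dict(app=S(22+110,0,23.5),grasp=S(22,0,23.5),lift=S(22,0,23.5)+[0,0,170],lift2=S(22,0,23.5)+[0,-80,150]).items():
    print(s,nm,p.round(),ik(p,quat(s*N,-U)))
for s in(1,-1):
  for L in ([0,0,170],[0,-120,150]):
   for k in range(0,181,45):
    q=(R.from_rotvec(U*np.deg2rad(k))*R.from_quat(quat(s*N,-U))).as_quat()
    print(s,L,k,ik(S(22,0,23.5)+L,q))
for s in(1,-1):
  print('carton grip',s,ik(S(39,0,60),quat(s*U,-N)),ik(S(39,0,200),quat(s*U,-N)), 'pack',ik(S(37,0,25),quat(s*YS,-N)))
E
```

```text
rest [525.02 238.46  84.99]
1 app [512. 314. 195.] [ 0.74  0.31  1.62 -0.64  1.68  2.23]
1 grasp [525. 237. 117.] [ 0.64  0.31  1.77 -0.68  1.5   2.25]
1 lift [525. 237. 287.] [ 0.64  0.15  1.66 -0.69  1.72  2.07]
1 lift2 [525. 157. 267.] [ 0.54  0.05  1.79 -0.72  1.62  2.02]
-1 app [512. 314. 195.] [ 0.74  0.31  1.62 -0.64  1.68 -0.91]
-1 grasp [525. 237. 117.] [ 0.64  0.31  1.77 -0.68  1.5  -0.9 ]
-1 lift [525. 237. 287.] [ 0.64  0.15  1.66 -0.69  1.72 -1.07]
-1 lift2 [525. 157. 267.] [ 0.54  0.05  1.79 -0.72  1.62 -1.12]
1 [0, 0, 170] 0 [ 0.64  0.15  1.66 -0.69  1.72  2.07]
1 [0, 0, 170] 45 [ 0.64  0.15  1.66 -0.69  1.72  1.28]
1 [0, 0, 170] 90 [ 0.64  0.15  1.66 -0.69  1.72  0.5 ]
1 [0, 0, 170] 135 [ 0.64  0.15  1.66 -0.69  1.72 -0.29]
1 [0, 0, 170] 180 [ 0.64  0.15  1.66 -0.69  1.72 -1.07]
1 [0, -120, 150] 0 [ 0.48  0.    1.84 -0.74  1.58  1.98]
1 [0, -120, 150] 45 [ 0.48  0.    1.84 -0.74  1.58  1.19]
1 [0, -120, 150] 90 [ 0.48  0.    1.84 -0.74  1.58  0.41]
1 [0, -120, 150] 135 [ 0.48  0.    1.84 -0.74  1.58 -0.38]
1 [0, -120, 150] 180 [ 0.48  0.    1.84 -0.74  1.58 -1.16]
-1 [0, 0, 170] 0 [ 0.64  0.15  1.66 -0.69  1.72 -1.07]
-1 [0, 0, 170] 45 [ 0.64  0.15  1.66 -0.69  1.72 -1.86]
-1 [0, 0, 170] 90 [ 0.64  0.15  1.66 -0.69  1.72 -2.64]
-1 [0, 0, 170] 135 [ 0.64  0.15  1.66 -0.69  1.72  2.86]
-1 [0, 0, 170] 180 [ 0.64  0.15  1.66 -0.69  1.72  2.07]
-1 [0, -120, 150] 0 [ 0.48  0.    1.84 -0.74  1.58 -1.16]
-1 [0, -120, 150] 45 [ 0.48  0.    1.84 -0.74  1.58 -1.95]
-1 [0, -120, 150] 90 [ 0.48  0.    1.84 -0.74  1.58 -2.73]
-1 [0, -120, 150] 135 [ 0.48  0.    1.84 -0.74  1.58  2.76]
-1 [0, -120, 150] 180 [ 0.48  0.    1.84 -0.74  1.58  1.98]
carton grip 1 [-0.05  0.08  1.97  0.78  1.39 -2.06] [-0.21  0.02  1.85  0.71  1.62 -2.06] pack [-0.01  0.11  1.99  0.8   1.33  2.64]
carton grip -1 [-0.05  0.08  1.97  0.78  1.39  1.08] [-0.21  0.02  1.85  0.71  1.62  1.09] pack [-0.01  0.11  1.99  0.8   1.33 -0.5 ]
```

```bash
cat >> h.py <<'E'
yaw=np.deg2rad(-2.5); DX=np.array([np.cos(yaw),np.sin(yaw),0]); DY=np.array([-np.sin(yaw),np.cos(yaw),0])
BAY=np.array([509.3,-215.8,0.])
def D(x,y,z): return BAY+DX*x+DY*y+ZZ*z
DOWN=[0,0,-1.]
def st(*k):
    s=status.state(); print('t',round(s['time_s'],1),'p',np.round(s['ee_pos'],1),'w',round(s['grip_width'],1),'F',np.round(s['ft_force'],1),'q6',round(s['qpos'][5],2))
def jq(y): # jaw-down quaternion, half turn chosen with smaller |q6| handled by caller
    return quat(y,DOWN)
def near(p,y,z):
    best=None
    for s in(1,-1):
        q=quat(s*np.array(y),z); j=inverse_kinematics(list(p),list(q))
        if j is not None and (best is None or abs(j[5])<best[0]): best=(abs(j[5]),q)
    return best[1]
def packs(cams=('top','side'),pic=None):
    out={}
    for nm in cams:
        c=cam(nm); P=cloud(c); hsv=cv2.cvtColor(c['pixels'],cv2.COLOR_RGB2HSV).astype(int); H,Sa,V=hsv[...,0],hsv[...,1],hsv[...,2]
        m=((H>100)&(H<130)&(Sa>130)|(Sa<70)&(V>140))&(P[...,2]>5)&(P[...,2]<40)&(P[...,0]>220)&(P[...,0]<840)&(abs(P[...,1])<510)
        k,lab,stt,ce=cv2.connectedComponentsWithStats(m.astype(np.uint8)); out[nm]=[]
        for i in range(1,k):
            if stt[i,4]<90: continue
            Q=P[lab==i]; (x,y),(w,h),an=cv2.minAreaRect(Q[:,:2].astype(np.float32)); 
            if w>h: w,h,an=h,w,an+90
            if 24<w<37 and 48<h<62: out[nm].append([x,y,np.median(Q[:,2]),w,h,(an+90)%180-90])  # an: short-side direction
        if pic: save(c,pic+nm+'.png',s=1.4)
    return out
E
python3 - <<'E'
from h import *
p=D(0,64,0); q=near(p+ZZ*60,DY,DOWN)
manip.move_ptp(list(p+ZZ*130),list(q)); manip.move_l(list(p+ZZ*57.5),max_speed=120); st()
manip.clamp(20); st()
manip.move_l(list(D(0,64-149,57.5)),max_speed=80); st()
manip.ungrasp(); manip.move_l(list(D(0,64-149,150))); st()
manip.move_ptp(list(D(-60,-60,320)),list(q))
print(packs(pic='a_')); st()
E
```

```text
t 3.0 p [ 512.4 -152.1   57.7] w 95.4 F [ 0.9 -0.7  0.5] q6 1.23
t 4.3 p [ 512.1 -151.8   57.5] w 9.7 F [-0.6  0.   0.6] q6 1.23
t 6.3 p [ 505.5 -292.    57.3] w 9.8 F [-3.5 30.  15.7] q6 0.99
t 8.5 p [ 505.  -300.3  149. ] w 95.1 F [0.2 0.3 0.3] q6 0.99
{'top': [[564.2443237304688, 38.525875091552734, np.float64(18.384087720678135), 30.432321548461914, 55.5430793762207, 11.770841598510742], [441.2066345214844, 44.85245132446289, np.float64(19.21758631199795), 30.430492401123047, 54.96660232543945, 8.493522644042969]], 'side': [[565.17626953125, 33.86192321777344, np.float64(17.299189232398852), 29.86962890625, 56.32623291015625, 12.316150665283203]]}
t 9.3 p [ 446.2 -272.7  316.3] w 95.0 F [ 0.2 -0.4  0.3] q6 0.96
```

View pics/a_side.png

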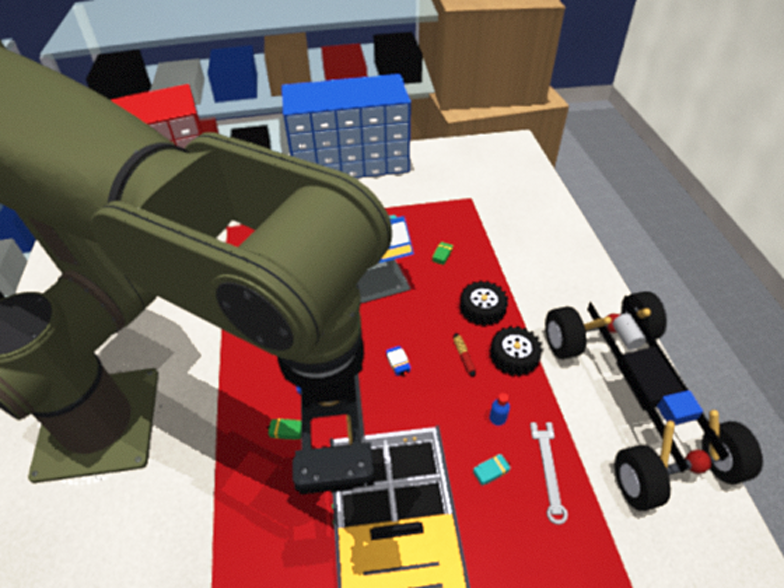

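```bash
cat > m3.py <<'E'
from h import *
manip.move_ptp([560,120,330],list(near([560,120,330],[np.cos(.2),np.sin(.2),0],DOWN)))
for nm in('top','side'):
    c=cam(nm); save(c,'b_'+nm+'.png',s=1.4); P=cloud(c); hsv=cv2.cvtColor(c['pixels'],cv2.COLOR_RGB2HSV).astype(int)
    Z=P[...,2]; L=(P-BAY); X=L@DX; Y=L@DY; reg=(abs(X)<110)&(Y<120)&(Y>-260)
    q=lambda v:np.percentile(v,[1,5,50,95,99]).round(1)
    yel=reg&(hsv[...,0]>18)&(hsv[...,0]<32)&(hsv[...,1]>140)&(hsv[...,2]>60)&(Z>40)&(Z<52)
    print(nm,'yellow',yel.sum(),q(X[yel]),q(Y[yel]))
    fl=reg&(abs(Z-8)<3)&(abs(X)<85)&(Y<90)&(Y>-90)&(hsv[...,1]<90); print('floor',fl.sum(),'x',q(X[fl]),'y',q(Y[fl]))
    w=reg&(abs(Z-42)<3)&(Y>40)&(Y<120); print('wall top',w.sum(),'x',q(X[w]),'y',q(Y[w]))
    pt=reg&(abs(Z-28)<3)&(abs(X)<75)&(abs(Y)<62); 
    a=pt&(abs(X)>20); b=pt&(abs(Y)>20); print('part y',a.sum(),q(Y[a]) if a.sum() else 0,'part x',b.sum(),q(X[b]) if b.sum() else 0)
    ob=reg&(Z>15)&(Z<45)&(Y>-150); print('out x',q(X[ob]),'y',q(Y[ob]))
E
python3 m3.py
```

```text
top yellow 3721 [-86.9 -80.5  -2.7  77.2  83.6] [-216.7 -211.3 -140.9  -66.3  -61.2]
floor 2370 x [-81.5 -75.   -4.4  73.2  79.3] y [-62.5 -56.8  12.   72.4  88. ]
wall top 161 x [-86.9 -86.2   1.5  85.3  89.2] y [40.7 46.2 84.5 87.5 88.2]
part y 77 [-61.9 -61.5   9.7  12.2  12.4] part x 40 [-67.7 -53.4  -1.6  48.6  62.1]
out x [-94.4 -86.2   0.1  82.5  85.3] y [-147.1 -137.   -17.6   88.    88.5]
side yellow 3479 [-83.6 -76.9   6.   80.3  85.7] [-163.  -154.2 -113.7  -67.6  -63.4]
floor 3281 x [-78.9 -72.4  -1.5  75.1  81.7] y [-44.9 -40.7  19.5  77.1  82.1]
wall top 252 x [-84.  -82.4   3.9  86.   87.3] y [40.7 48.  82.9 87.2 87.8]
part y 78 [ 5.6  5.8  7.8 10.2 10.4] part x 46 [-1.3 -1.2  0.2  1.5  1.7]
out x [-85.  -82.4   1.8  85.   87.2] y [-145.7 -137.     6.7   84.3   87. ]
```

View pics/b_top.png

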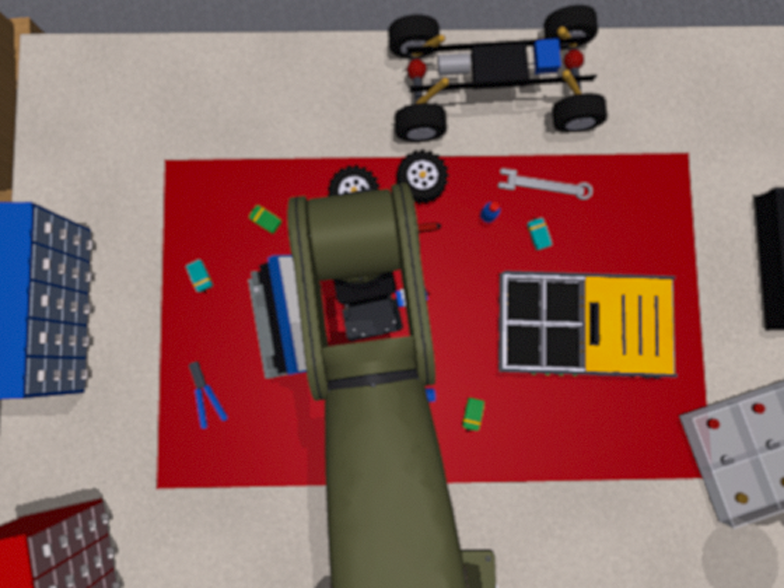

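```bash
cat >> h.py <<'E'
BAY=BAY+DY*9
def place(x,y,q,ze=37.5):
    manip.move_ptp(list(D(x,y,150)),list(q)); manip.move_l(list(D(x,y,ze)),max_speed=100); st()
    manip.ungrasp(); manip.sleep(.3); manip.move_l(list(D(x,y,150)))
def samesign(q0,y,z): # orientation with jaw along +-y, the one nearer to q0
    qs=[quat(s*np.array(y),z) for s in(1,-1)]
    return max(qs,key=lambda q:abs(np.dot(q,q0)))
E
python3 - <<'E'
from h import *
def pick(px,py,an,off,cx,cy):
    an=np.deg2rad(an); d=np.array([np.cos(an),np.sin(an),0]); p=np.array([px,py,0])+d*off
    q=near(p+ZZ*18,d,DOWN); manip.move_ptp(list(p+ZZ*120),list(q)); manip.move_l(list(p+ZZ*18),max_speed=100)
    manip.clamp(20); st(); manip.move_l(list(p+ZZ*130)); st()
    place(cx,cy,samesign(q,DX,DOWN))
pick(564.7,36.2,12,0,19.5,-36)
pick(441.7,42.7,8,14,-19.5,-36)
manip.move_ptp([420,-420,330],list(near([420,-420,330],DX,DOWN)))
for nm in('top','side'): c=cam(nm); save(c,'c_'+nm+'.png',s=1.4)
uv=proj(cam('side'),[D(0,0,20)])[0].astype(int); c=cam('side'); save(c,'c_bay.png',(uv[0]-60,uv[1]-45,uv[0]+60,uv[1]+45),5)
print(packs())
E
```

```text
t 14.0 p [564.7  36.2  18. ] w 29.8 F [ 0.4 -0.3  0.2] q6 -0.24
t 14.9 p [563.8  36.2 128.8] w 29.8 F [-0.5  1.3 -0.3] q6 -0.24
t 17.3 p [ 528.3 -244.    38.4] w 29.8 F [-0.8  0.9 -0.3] q6 -0.48
t 23.0 p [455.5  44.7  17.9] w 29.9 F [-0.8 -0.4 -1.5] q6 -0.16
t 23.9 p [454.8  44.6 128.9] w 29.9 F [-0.   0.8 -1.1] q6 -0.16
t 26.3 p [ 489.3 -242.3   38.4] w 29.9 F [ 0.4 -0.3 -0.3] q6 -0.51
{'top': [], 'side': []}
```

View pics/c_bay.png

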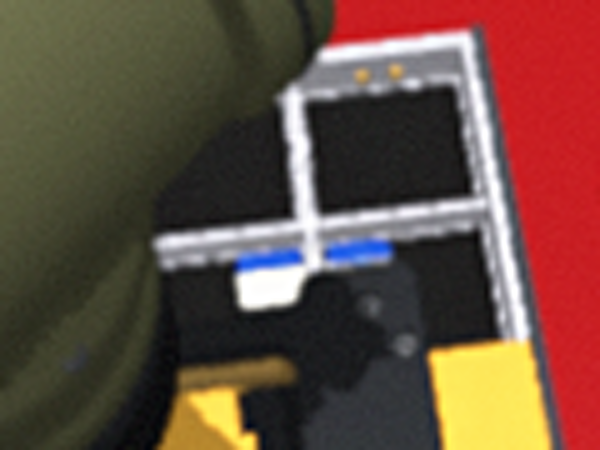

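```bash
python3 - <<'E'
from h import *
q=quat(N,-U)
manip.move_ptp([450,0,420],list(near([450,0,420],DX,DOWN)))
manip.move_ptp(list(S(132,0,23.5)+[0,40,160]),list(q)); st()
manip.move_l(list(S(132,0,23.5)),max_speed=150); st()
manip.move_l(list(S(22,0,23.5)),max_speed=60); st()
c=cam('side'); save(c,'d_side.png',(170,100,370,250),4)
E
```

```text
t 33.5 p [512.1 353.3 355.3] w 95.1 F [1.  0.9 0.2] q6 2.1
t 34.7 p [512.1 314.6 196.3] w 94.5 F [0.3 0.1 0.3] q6 2.23
t 36.7 p [525.4 237.7 117.5] w 95.0 F [-0.5 -0.5  0. ] q6 2.25
```

View pics/d_side.png

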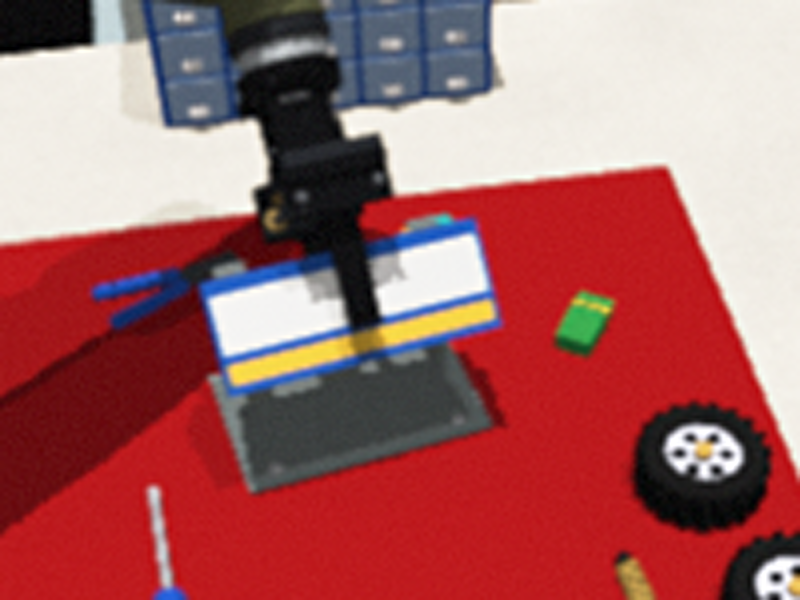

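The upper finger lies centred on the lid (340,290) and the other is underneath, so I pinch it, lift it and flip it.

```bash
python3 - <<'E'
from h import *
manip.clamp(50); st()
p=S(22,0,23.5)
manip.move_l(list(p+N*25),max_speed=50); st()
manip.move_l(list(p+[0,0,180]),max_speed=100); st()
j=np.array(status.state()['qpos']); j0=j[5]
for f in np.linspace(0,1,9)[1:]:
    j[5]=j0-np.pi*f; manip.set_joints(list(j))
manip.sleep(.4); st()
c=cam('side'); save(c,'e_side.png',(170,60,370,210),4)
E
```

```text
t 37.6 p [525.3 237.  117.6] w 46.7 F [ 0.5 -2.9  2.8] q6 2.25
t 38.2 p [528.1 219.6 134.5] w 46.9 F [-0.2 -0.2 -4.2] q6 2.21
t 40.0 p [525.  237.2 296.3] w 46.7 F [-0.1  0.4 -3.5] q6 2.06
t 44.1 p [525.  237.2 296.4] w 46.5 F [ 0.8  1.1 -3.1] q6 -1.08
```

View pics/e_side.png

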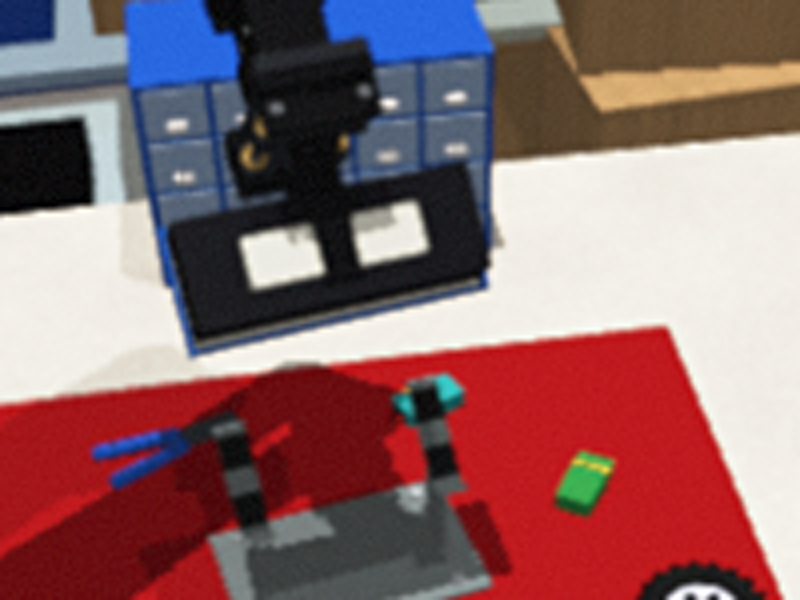

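```bash
python3 - <<'E'
from h import *
q=quat(-N,-U); p=S(32,0,23.5)
manip.move_l(list(p+N*35+[0,0,120]),list(q),max_speed=100); manip.move_l(list(p+N*35),max_speed=100); manip.move_l(list(p+N*6),max_speed=60); st()
f0=status.state()['ft_force']@N
for k in (4,2,1,0,-1,-2,-3):
    manip.move_l(list(p+N*k),max_speed=20); f=status.state()['ft_force']@N-f0; print(k,round(f,1))
    if f>4: break
manip.sleep(.2); manip.ungrasp(); manip.sleep(.8); st()
c=cam('side'); save(c,'f_side.png',(170,100,370,250),4)
manip.move_l(list(S(142,0,24)),max_speed=80); st()
E
```

```text
t 46.6 p [524.6 240.3 128.3] w 47.1 F [-0.3  0.5 -3.3] q6 -0.91
4 -0.1
2 0.7
1 0.2
0 3.4
-1 7.4
t 49.8 p [523.8 245.1 123.6] w 95.3 F [ 0.3 -0.8  0. ] q6 -0.9
t 51.4 p [510.2 320.2 201.9] w 94.5 F [ 0.4 -0.9  0.6] q6 -0.92
```

View pics/f_side.png

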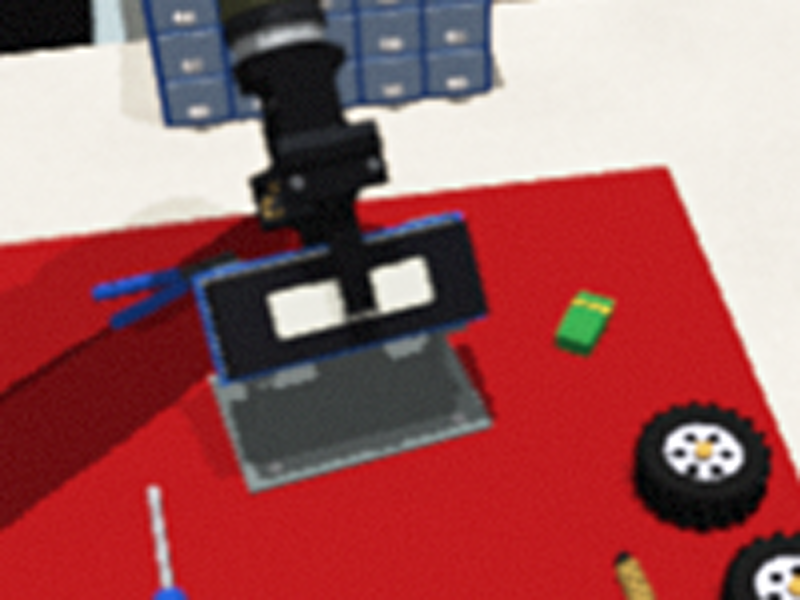

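```bash
cat >> h.py <<'E'
def standview(lo,hi,cams=('top','side'),mask=None):
    for nm in cams:
        c=cam(nm); P=cloud(c); u=P@U-RU; y=P@YS-YC; n=P@N-RN
        m=(n>lo)&(n<hi)&(abs(y)<120)&(u>-30)&(u<110)
        if mask is not None: m&=mask(c)
        q=lambda v:np.percentile(v,[1,3,50,97,99]).round(1)
        print(nm,m.sum(),'u',q(u[m]),'y',q(y[m]),'n',q(n[m]))
E
python3 - <<'E'
from h import *
manip.move_l(list(S(142,0,24)+[0,20,150]),max_speed=150)
manip.move_ptp([450,0,420],list(near([450,0,420],DX,DOWN)))
q=quat(-U,-N); print(inverse_kinematics(list(S(34,0,200)),list(q)))
manip.move_ptp(list(S(36,0,230)),list(q)); st()
standview(43,53)
c=cam('wrist'); save(c,'g_wrist.png',s=1.2)
print(proj(c,[S(0,0,47),S(72,0,47)]))
E
```

```text
[-0.21993141  0.02417511  1.85078584  0.71166939  1.61940309  1.0784469 ]
t 55.0 p [549.2 104.  273.4] w 95.3 F [ 0.   0.  -0.3] q6 1.08
top 1864 u [ 5.2  7.2 41.9 73.  74.1] y [-90.3 -85.9   2.4  89.   92.6] n [43.2 43.5 46.3 49.2 49.9]
side 581 u [ 1.9  2.7 22.4 65.5 68.8] y [-25.  -19.5  55.1  91.9  93.9] n [43.6 44.5 47.8 51.  52. ]
[[314.78433104 192.82466276]
 [241.34708621 192.60443344]]
```

View pics/g_wrist.png

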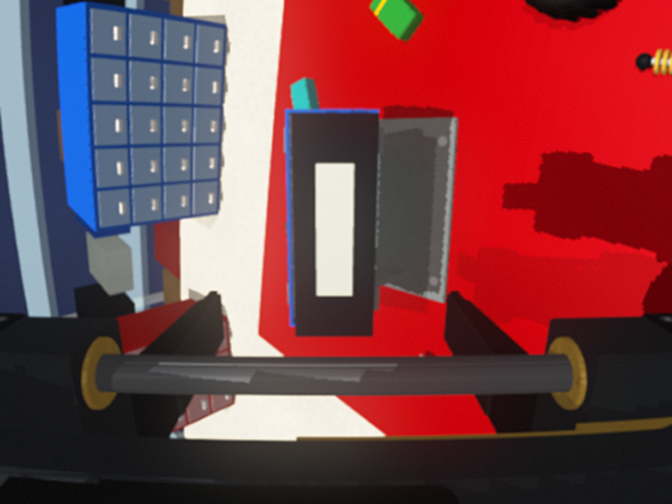

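```bash
python3 - <<'E'
from h import *
manip.move_l(list(S(38,0,90)),max_speed=150); manip.move_l(list(S(38,0,28)),max_speed=50); st()
manip.clamp(20); manip.sleep(.2); st()
for k in (34,45,60,100,190): manip.move_l(list(S(38,0,k)),max_speed=25 if k<70 else 80)
manip.sleep(.5); st()
c=cam('top'); save(c,'h_top.png',(160,160,300,300),4)
c=cam('side'); save(c,'h_side.png',(170,100,370,250),4)
E
```

```text
t 57.6 p [524.1 245.3 132. ] w 95.1 F [-0.5 -0.5  0.1] q6 1.07
t 58.4 p [523.9 245.1 131.4] w 67.9 F [ 0.8 -3.1 -0.9] q6 1.07
t 62.5 p [543.8 132.7 246.2] w 67.7 F [-0.3  0.1 -1.4] q6 1.08
```

View pics/h_side.png

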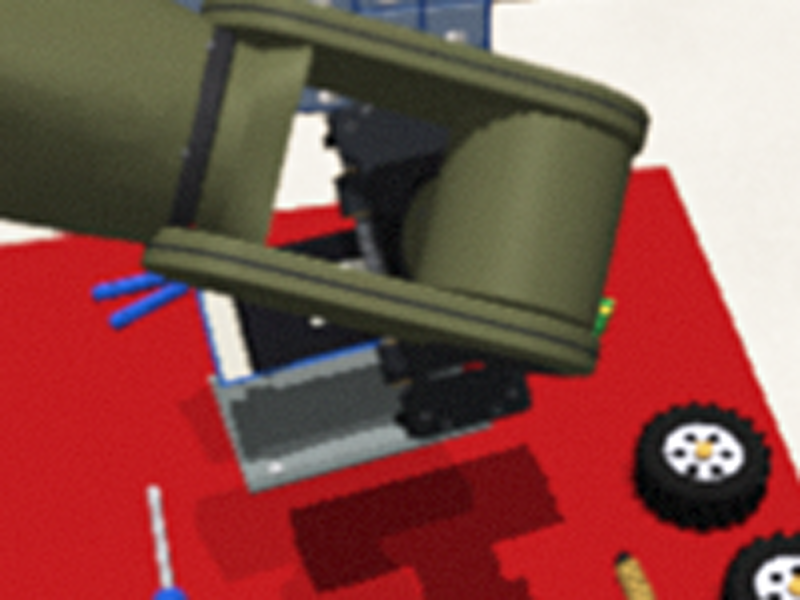

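```bash
python3 - <<'E'
from h import *
q=quat([0,-1,0],DOWN); print(inverse_kinematics([510,-20,100],list(q)))
manip.move_l([540,60,300],max_speed=150); manip.move_ptp([510,-20,200],list(q)); manip.move_l([510,-20,35],max_speed=100)
manip.sleep(.2); f0=status.state()['ft_force'][2]
for z in (30,28,27,26,25,24,23,22):
    manip.move_l([510,-20,z],max_speed=20); f=status.state()['ft_force'][2]-f0; print(z,round(f,1))
    if f>3: break
manip.ungrasp(); manip.sleep(.3); manip.move_l([510,-20,200]); 
qq=quat(-YS,-N)
for s in(1,-1): print(s,inverse_kinematics(list(S(38,0,230)),list(quat(s*YS,-N))))
manip.move_ptp([420,-250,380],list(near([420,-250,380],DX,DOWN))); st()
c=cam('top'); save(c,'i_top.png',s=1.4); save(c,'i_lid.png',(165,160,305,300),4)
P=cloud(c); m=(abs(P[...,2]-44)<5)&(P[...,0]>390)&(P[...,0]<630)&(abs(P[...,1]+20)<70); print('carton z',np.percentile(P[m][:,2],[5,50,95]),cv2.minAreaRect(P[m][:,:2].astype(np.float32)))
E
```

```text
[-1.44406918e-01 -7.56562635e-02  2.06908468e+00 -4.44089210e-16
  1.14816424e+00  1.42638941e+00]
30 -0.7
28 -0.6
27 0.0
26 -1.4
25 -1.0
24 4.6
1 [-0.24869358  0.01749479  1.81589073  0.70407001  1.66894486  2.65530808]
-1 [-0.24869358  0.01749479  1.81589073  0.70407001  1.66894486 -0.48628458]
t 71.8 p [ 420.  -249.7  379.3] w 94.7 F [ 0.2 -1.   0.5] q6 -0.6
carton z [41.17932333 44.65179954 48.05730251] ((508.72869873046875, -17.392913818359375), (68.27272033691406, 187.28619384765625), 89.8948974609375)
```

View pics/i_lid.png

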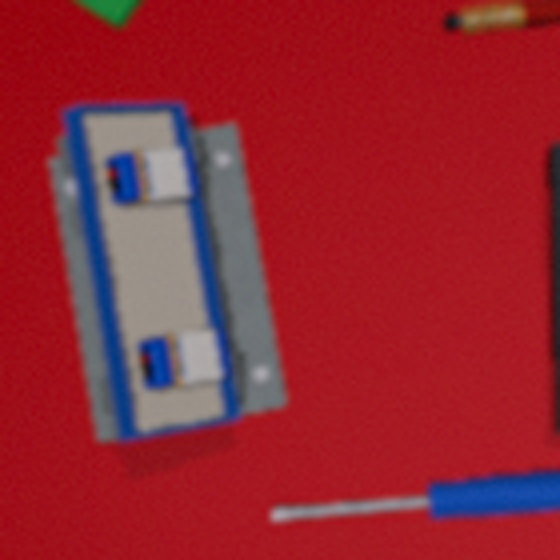

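```bash
cat > m4.py <<'E'
from h import *
for nm in('top','side'):
    c=cam(nm); P=cloud(c); u=P@U-RU; y=P@YS-YC; n=P@N-RN; hsv=cv2.cvtColor(c['pixels'],cv2.COLOR_RGB2HSV).astype(int)
    reg=(abs(y)<120)&(u>-30)&(u<110)
    m=reg&(n>17.5)&(n<26); k,lab,stt,ce=cv2.connectedComponentsWithStats(m.astype(np.uint8))
    for i in range(1,k):
        if stt[i,4]>60:
            w=lab==i; print(nm,'pack',ce[i].round(),stt[i,4],cv2.minAreaRect(np.c_[u[w],y[w]].astype(np.float32)),'n',np.median(n[w]).round(1))
    m=reg&(n>0)&(n<17)&(u>-10); q=lambda v:np.percentile(v,[1,3,97,99]).round(1); print(nm,'lid',m.sum(),q(u[m]),q(y[m]))
E
python3 m4.py
```

```text
top pack [204. 203.] 224 ((34.52223587036133, -52.47264862060547), (30.427425384521484, 56.21395492553711), 89.86769104003906) n 20.3
top pack [212. 249.] 230 ((36.4080810546875, 58.283504486083984), (29.886444091796875, 60.32859802246094), 89.09857177734375) n 20.6
top lid 1992 [ 0.4  3.1 82.3 83. ] [-95.9 -94.2  94.6  97.9]
side pack [274. 172.] 203 ((30.25817108154297, -52.54764175415039), (30.38347625732422, 62.7347297668457), 89.54830932617188) n 21.6
side pack [236. 182.] 212 ((31.084209442138672, 58.668033599853516), (30.571481704711914, 65.2779541015625), 89.6907958984375) n 21.6
side lid 1316 [-4.1 -0.7 75.7 77.3] [-96.3 -94.8  80.   83.6]
```

```bash
cat > p.py <<'E'
from h import *
import sys
y,cx,cy=map(float,sys.argv[1:4])
q=quat(-YS,-N)
manip.move_ptp(list(S(33,y,170)),list(q)); manip.move_l(list(S(33,y,60)),max_speed=150); manip.move_l(list(S(33,y,21)),max_speed=50); st()
manip.clamp(20); st()
manip.move_l(list(S(33,y,60)),max_speed=60); manip.move_l(list(S(33,y,170)),max_speed=150); st()
c=cam('side'); save(c,'j%d.png'%cx,(170,100,370,250),3)
manip.move_ptp([480,-60,300],list(samesign(q,DX,DOWN)))
place(cx,cy,samesign(q,DX,DOWN)); st()
E
python3 p.py 31.5 19.5 37 && python3 - <<'E'
from h import *
manip.move_ptp([480,-60,330],list(near([480,-60,330],DX,DOWN)))
exec(open('m4.py').read().split('\n',1)[1])
E
```

```text
t 75.3 p [492.7 241.3 123.4] w 95.4 F [-0.3 -0.6 -0.1] q6 -0.52
t 76.4 p [492.6 241.3 123.2] w 29.8 F [ 0.2 -0.9 -0.6] q6 -0.52
t 78.0 p [510.4 137.9 227.7] w 30.1 F [-0.   0.3 -0.6] q6 -0.51
t 81.0 p [ 531.5 -171.    38.4] w 29.7 F [ 0.8 -0.1  0. ] q6 -0.36
t 83.4 p [ 530.1 -170.4  148.8] w 95.2 F [-0.7  0.5  0. ] q6 -0.36
top pack [204. 203.] 224 ((35.907257080078125, -52.85588836669922), (58.7353515625, 30.38307762145996), 0.7329443097114563) n 20.2
top lid 2203 [ 0.9  3.2 82.1 82.9] [-95.8 -93.9  93.9  97.8]
side lid 356 [-4.9 -2.4 48.3 51.1] [-37.8 -36.3  95.   98.6]
```

```bash
python3 p.py -26 -19.5 37 && python3 - <<'E'
from h import *
manip.move_l(list(D(-19.5,37,330))); manip.move_ptp([480,150,400],list(near([480,150,400],DX,DOWN)))
c=cam('side'); uv=proj(c,[D(0,0,20)])[0].astype(int); save(c,'k_bay.png',(uv[0]-70,uv[1]-52,uv[0]+70,uv[1]+52),5)
for nm in('top','side'):
    c=cam(nm); P=cloud(c); L=P-BAY; X=L@DX;Y=L@DY;Z=P[...,2]
    hsv=cv2.cvtColor(c['pixels'],cv2.COLOR_RGB2HSV).astype(int)
    for sx in(1,-1):
        for sy in(1,-1):
            m=(X*sx>5)&(X*sx<75)&(Y*sy>5)&(Y*sy<68)&(Z>18)&(Z<36)
            Q=P[m]; 
            if len(Q)>20: print(nm,sx,sy,len(Q),'z 5/50/95',np.percentile(Q[:,2],[5,50,95]).round(1),np.round(cv2.minAreaRect(np.c_[X[m],Y[m]].astype(np.float32))[:2],1).tolist())
E
```

```text
t 87.1 p [549.3 251.4 123.4] w 94.9 F [ 0.1  0.1 -0.5] q6 -0.5
t 88.2 p [549.1 251.4 123.2] w 29.6 F [ 1.1 -0.3  1.3] q6 -0.5
t 89.8 p [567.  148.  227.6] w 29.6 F [ 0.8 -0.1 -0.3] q6 -0.48
t 92.9 p [ 492.5 -169.3   38.3] w 29.7 F [ 0.2  0.2 -0.1] q6 -0.39
t 95.2 p [ 491.1 -168.7  148.8] w 95.2 F [ 0.3  0.1 -0.4] q6 -0.39
top 1 1 249 z 5/50/95 [22.5 26.5 30.4] [[19.4, 37.4], [26.6, 61.0]]
top 1 -1 240 z 5/50/95 [22.5 26.8 30.8] [[18.7, -35.4], [26.8, 58.8]]
top -1 1 269 z 5/50/95 [21.6 26.5 30.3] [[-20.7, 37.0], [28.8, 61.9]]
top -1 -1 264 z 5/50/95 [20.4 26.  30.1] [[-30.2, -37.1], [46.5, 60.9]]
side 1 1 313 z 5/50/95 [22.5 25.7 28.5] [[20.4, 35.8], [61.4, 30.6]]
side 1 -1 336 z 5/50/95 [23.  25.9 28.7] [[20.7, -37.0], [55.2, 31.0]]
side -1 1 282 z 5/50/95 [22.  25.7 28.2] [[-18.5, 36.3], [26.9, 62.5]]
side -1 -1 299 z 5/50/95 [23.2 26.1 28.6] [[-18.8, -37.1], [27.2, 55.7]]
```

View pics/k_bay.png

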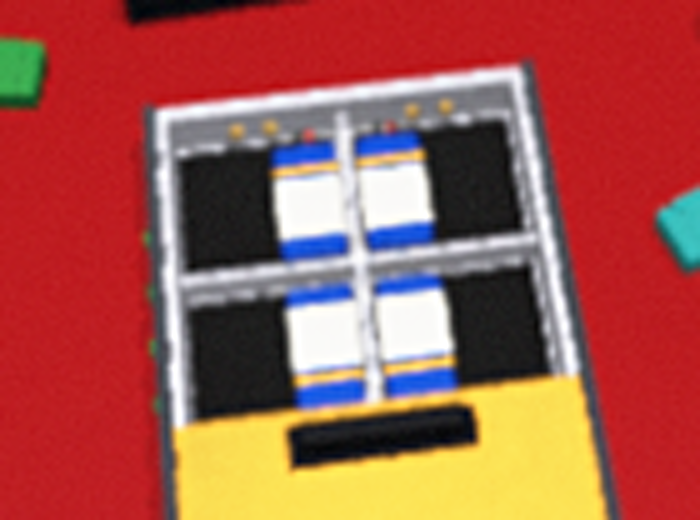

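All four packs lie flat, tops at about 26 mm as expected. Next is closing the cover.

```bash
python3 - <<'E'
from h import *
p=D(0,-86,0); q=near(D(0,0,100),DY,DOWN)
manip.move_ptp(list(p+ZZ*200),list(q)); manip.move_l(list(p+ZZ*57.5),max_speed=120); manip.clamp(25); st()
manip.move_l(list(D(0,55,57.5)),max_speed=80); st()
for y in(58,60,62,64,66,68,70):
    manip.move_l(list(D(0,y,57.5)),max_speed=20); manip.sleep(.1); f=status.state()['ft_force']@DY; print(y,round(f,1))
    if f<-12: break
st(); manip.ungrasp(); manip.move_l(list(D(0,y,200))); manip.move_ptp([171,-600,300],list(near([171,-600,300],[1,0,0],DOWN)))
manip.sleep(.5); st()
for nm in('top','side'):
    c=cam(nm); save(c,'z_'+nm+'.png',s=1.4); P=cloud(c); hsv=cv2.cvtColor(c['pixels'],cv2.COLOR_RGB2HSV).astype(int)
    X=(P-BAY)@DX;Y=(P-BAY)@DY;Z=P[...,2]
    m=(hsv[...,0]>18)&(hsv[...,0]<32)&(hsv[...,1]>140)&(abs(X)<100)&(Y<120)&(Y>-250)&(Z>40)&(Z<52)
    print(nm,'yellow Y',np.percentile(Y[m],[1,99]),'X',np.percentile(X[m],[1,99]))
E
python3 m4.py
```

```text
t 102.4 p [ 506.  -291.9   57.5] w 9.8 F [0.6 4.4 1.7] q6 1.0
t 104.3 p [ 512.5 -151.    57.5] w 9.6 F [ 5.8 -0.7 -5.3] q6 1.23
58 -0.3
60 -0.9
62 -0.7
64 -0.9
66 -6.9
68 -14.1
t 106.4 p [ 512.9 -141.9   57.5] w 9.9 F [  4.8 -14.3  -8.2] q6 1.25
t 111.7 p [ 171.1 -600.   300. ] w 95.4 F [ 0.4 -0.8  0.2] q6 -1.38
top yellow Y [-75.42866201  78.93302995] X [-86.1949786   84.22311309]
side yellow Y [-78.44439197  74.93651204] X [-83.16103868  85.7214389 ]
top lid 2428 [ 1.   3.1 81.8 83. ] [-95.7 -93.6  93.8  97.6]
side lid 1856 [-3.   0.1 74.7 76.6] [-95.7 -93.5  91.7  96.9]
```

View pics/z_side.png

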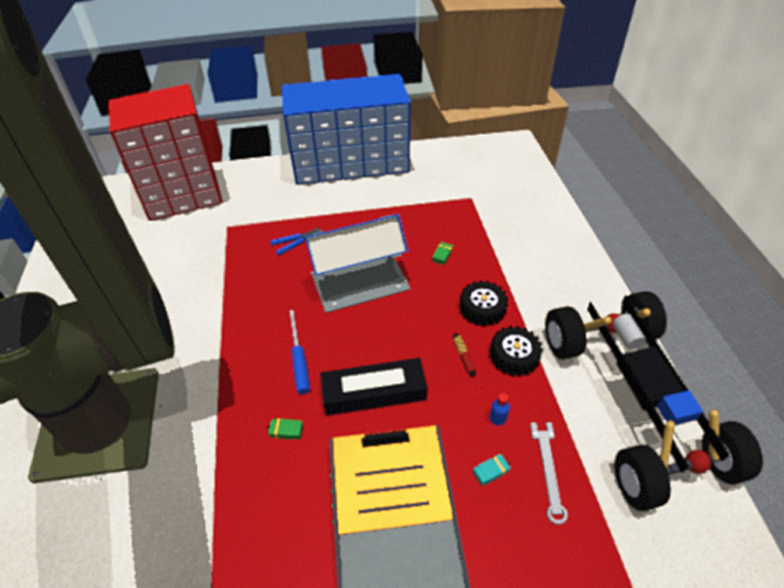

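View pics/z_top.png

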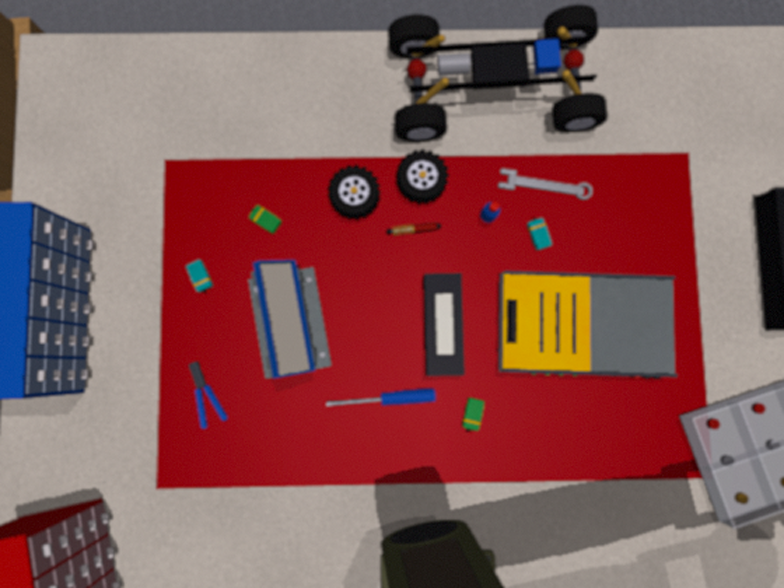

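The pictures show the cover at its end stop after 150 mm of travel, the carton flat on the mat, the empty lid on the stand and the tools where they were.

```bash
python3 -c "
from h import *
manip.sign_off(); st()"
```

```text
the job is handed in; nothing more can be done
the job is handed in; nothing more can be done
```

The job is done and handed in, at about 112 s of the 200 s allowed. All four blue packs are in the bay, one per cell: two came from the mat and two from the carton.

- **Packs:** before the cover closed, each pack's top measured about 26 mm, as it should for a pack lying flat on the 8 mm floor.
- **Cover:** it met its end stop after 150 mm of travel. The two cameras put it within about 2 mm of shut, one on each side.
- **Carton and lid:** the carton was pinched, turned over, set on its lid, let go and lifted off, and both its packs stayed in the lid. The carton now lies flat on the mat, mouth down, top at about 44.7 mm. The lid is empty and upside down on the stand.
- **Tools and spares:** none looks moved between the first and last pictures; I did not measure this.

Two readings disagreed. The two cameras differed by 2 to 5 mm, so I used the average. My first estimate of the bay centre was about 9 mm off because the cover started slightly open, and I corrected it before placing any pack.

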